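# Seat the square bottle in the crate and take off its cap of unknown hand

## Task

Stand the square blue bottle upright in the empty cell of the divided crate (the one with the black rubber pad) and let go of it, so that the crate keeps it from turning. Then take off its orange quarter-turn cap: nobody knows which hand it is, so try it one way, and if it stops dead turn it the other way, then lift it off. Leave the bottle and the two jars standing in their cells, and finish while still holding the cap in the gripper, well clear above the bottle (about 10 cm).

Things in the scene. Friction and masses are not known exactly. Their poses are not given: they have to be found in the camera images.
- bottle: Square blue plastic bottle, white label band, loose, 0.35 to 0.65 kg, starts on the bench on the left. Body 62 x 62 mm, 105 mm high, edges rounded 6 mm; 139 mm high with its cap. Origin at the centre of its underside, z up, x and y square to its sides. Grip it across opposite sides about 85 mm up, where palm clears cap. Carry it over the yellow vice (165 mm high) on the way to the crate.
- cap: Orange round ribbed cap on the bottle, loose, 48 mm diameter, 28 mm high, white stripe on top along its x axis. Origin on its axis at its lower rim; grip it round its side 15 to 22 mm above that, firmly (30 N or more; a light grip slips at the stop). It turns easily (under 0.2 N m) and does not climb. It starts locked down (lifts only 2 mm), stripe within 0.1 rad of the bottle's x.
- crate: Plywood crate fixed to the bench: a row of three square cells along its y axis, centres at y = -77, 0, +77 mm. Cells 72 x 72 mm inside, walls 5 mm, outside 82 x 236 mm, 50 mm high, floor 4 mm thick. Origin at the centre of its underside. A seated bottle still turns up to 0.18 rad either way from square before the walls stop it; grip it across the row, along the crate's x.
- cell_pad: Black rubber pad 66 x 66 x 3 mm fixed on the floor of the empty cell; which of the three cells that is varies. Origin at the centre of its underside (on the crate's floor, 4 mm above the bench), axes as the crate. The bottle stands on it, 7 mm above the bench.
- jar_white: White screw jar, 68 mm diameter, 99 mm high, loose, standing in one cell of the crate; must stay there. Origin at the centre of its underside.
- jar_blue: White jar with a blue lid, 68 mm diameter, 96 mm high, loose, standing in one cell of the crate; must stay there. Origin at the centre of its underside.
- neck (a point): Point on the bottle's axis 111 mm above its underside, where the seated cap's origin lies. Turned 1.0 to 2.1 rad relative to the bottle in the right direction the cap comes free and lifts straight off; the wrong way it stops dead after 0.1 to 0.3 rad and resists over 0.3 N m. Which direction is right, clockwise or anticlockwise, changes from run to run and cannot be seen.
Mind the look-alikes: they are no part of the job. Leave any red look-alike of the bottle alone. Leave any green look-alike of the jar_blue alone.

How it is judged:
On the way, in this order (a step that is already met when the one before it is completed fails the run):
1. the bottle, cap still on and locked, stands upright on the pad in the empty cell and is let go (horizontal distance between bottle and cell_pad below 0.012 m and height (world z) of bottle below 0.013 m and angle between bottle's own z axis and vertical below 0.12 rad and z of cap in the frame of bottle below 0.118 m and angle between the x axis of cap and the x axis of bottle, either way round below 0.5 rad and contact force between the fingers and bottle below 0.2 N), for 0.2 s.
2. the cap has been turned about a quarter turn on the bottle's neck, the bottle in its cell (angle between the x axis of cap and the x axis of bottle, either way round above 0.8 rad and distance between cap and neck below 0.01 m and horizontal distance between bottle and cell_pad below 0.012 m and height (world z) of bottle below 0.02 m), for 0.1 s.
At the end, for the whole second after the job is handed in: The gripper holds the cap still, its rim at least 60 mm above where it was seated on the bottle and touching the bottle nowhere; the bottle stands upright (within 0.12 rad) on the pad in its cell, within 12 mm of the cell's centre, untouched by the fingers; both jars stand upright in their cells (z of cap in the frame of bottle above 0.171 m and contact force between the fingers and cap above 0.5 N and contact force between cap and bottle below 0.05 N and linear speed of cap below 0.05 m/s and horizontal distance between bottle and cell_pad below 0.012 m and height (world z) of bottle below 0.013 m and angle between bottle's own z axis and vertical below 0.12 rad and contact force between the fingers and bottle below 0.2 N and angle between each of jar_white, jar_blue's own z axis and vertical below 0.15 rad); the arm keeps its last pose, push and grip.
It fails at once if a jar is tipped, lifted or moved out of its cell (angle between any of jar_white, jar_blue's own z axis and vertical above 0.4 rad or distance of any of jar_white, jar_blue from where it was at the start of the episode above 0.03 m).
It fails at once if the bottle is tipped over (angle between bottle's own z axis and vertical above 0.8 rad).
It also fails if it takes over 72 s, if anything falls off the work surface, if the arm or the gripper's body presses on something with over 40 N, if the wrist force passes 120 N, or if a joint passes its speed limit or range.

## Robot

A 6-joint arm with a two-finger parallel gripper is mounted at the origin on a cart in front of the work surface, level with it; the furniture and walls round the work are solid. World frame = base frame: x ahead of the robot, y to its left, z up, the work surface at z = 0. Lengths are in m, angles in rad, forces in N, time in s.
With the tool pointing down it reaches from about 0.325 to 0.775 m from the base axis. Payload 5.5 kg.
Tool frame: the origin (TCP) lies at the very end of the fingers, on their centre line; the grasp point (between the pads) lies 19 mm behind it; z points along the fingers, y is the line along which they close (so a half turn about z gives the same grasp; the last joint's range is limited). The gripper opens to 85 mm and grips with 20 to 120 N. Pads are 22 mm wide; open, the fingers measure 114 mm over their backs; the gripper's body (76 mm by 85 mm) begins 54 mm behind the grasp point. The pads swing forward as they close: fully open they stand 13 mm farther back than shut.
Start: joints at [-1.343, 0.091, 1.231, -0, 1.82, -0.057], TCP at [0.169, -0.576, 0.231] pointing down, gripper open.
Joint ranges: [-2.87, 2.87], [-0.86, 2.18], [0.17, 2.46], [-1.51, 4.65], [0.06, 2.69], [-2.65, 2.65]. Speed limits (rad/s): [2.57, 2.57, 3.01, 3.14, 3.14, 3.14].

## Interface

Orientations are given as a unit quaternion [x, y, z, w].
In Python, from workcell import monitor, optics, manip gives the robot as it stands.
- The arm moves only by the shell command python3 -m creep 'ROWS' [FORCE]. ROWS is JSON, a list of rows, each an object with "fingers": the opening in per cent of the stroke, from 0 (shut) to 100 (fully open); "travel": the shift along the world's x, y, z in mm, a list of three; "turn": the turn about the world's z in degrees. In form: [{"fingers": fingers, "travel": [tx, ty, tz], "turn": turn}, ...]. A call has exactly 5 rows; each row is the pose to reach, as a shift and turn from the pose commanded when the call began; what a row does not reach only later rows make up. A row lasts 1/12 s, in which the tool goes at most 41.7 mm and 7.16 degrees, less where a joint would pass 70% of its speed; a pose out of reach is approached as far as the arm can. A call with a gripper value outside its range is refused whole. The fingers move at their own pace and stop on an object; FORCE is the grip in N (left out, the last holds). Time passes only in rows, so rows that repeat a pose let the fingers close, or fill a call up. It gives the time, the measured TCP pose, the force, the opening and the grip force at its end, in the units of the state.
- monitor.read_state(): the state, without advancing time (a new reading comes with each control period).
- optics.read_camera(name): name is "scene" or "top"; returns a dict with "frame" (384x512x3 uint8, red, green, blue), "depth" (384x512 float32, m along the optical axis (not along the pixel's ray), 0 where there is no reading), "camera_matrix" (3x3 intrinsics, pixels), "world_from_camera" (4x4, takes a point from camera to world coordinates). Camera axes: x right, y down, z forward; pixel columns grow to the right and rows downward; lengths in m; the calibration is good to about 2 mm. A picture is of the moment at which its call begins.
- manip.close_job(): hands the job in; it is judged then, once.
The state is a dict: "clock": time; "q": joint angles; "dq": joint speeds; "joint_efforts": joint torques, N m; "tcp_pos": TCP position; "tcp_rot": TCP orientation; "ft_force": force on the tool from outside, world axes, zero at the start; "wrist_torque": the same for the moment, N m; "grip_width": opening from 0.0 (shut) to 1.0 (fully open); "gripper_force": force on a finger pad.
Only numpy, scipy, OpenCV 4.12 (cv2) and the standard library are available. Lean on these libraries where they do the work, as an engineer would, in place of code of your own. Each camera call takes 0.05 s, during which the arm holds its last target. There are 200 camera calls.

## Working session

There is one attempt and no reset: what is moved stays moved. The work goes in short steps, Python scripts to look and compute and a shell command to move; the robot and the scene stay as the last step left them, time stands still between calls to the robot, and variables do not carry over. Pictures are saved under pics/ and viewed, at most 10 in all, crops included, and the job is handed in when it is done.

```bash
mkdir -p pics; ls; cat > h.py <<'E'
import numpy as np,cv2
from workcell import monitor,optics,manip
def cam(n):
    d=optics.read_camera(n);return d['frame'],d['depth'],d['camera_matrix'],d['world_from_camera']
def cloud(D,K,T):
    v,u=np.mgrid[:D.shape[0],:D.shape[1]]
    P=np.stack([(u-K[0,2])/K[0,0]*D,(v-K[1,2])/K[1,1]*D,D],-1)
    return P@T[:3,:3].T+T[:3,3]
def ray(u,v,K,T,z):
    r=T[:3,:3]@np.array([(u-K[0,2])/K[0,0],(v-K[1,2])/K[1,1],1.]);o=T[:3,3]
    return o+r*(z-o[2])/r[2]
E
python3 - <<'E'
from h import *
for n in('scene','top'):
    f,D,K,T=cam(n);cv2.imwrite(f'pics/{n}0.png',f[...,::-1]);np.savez(f'/tmp/{n}0.npz',f=f,D=D,K=K,T=T);print(n,T[:3,3],K[0,0])
print(monitor.read_state())
E
```

```text
pics
scene [0.18886678 0.64290294 0.95052299] 430.2392162769665
top [ 0.34823926 -0.02640898  1.13934794] 450.14376787346004
{'clock': 0.1, 'q': array([-1.34269654e+00,  9.17958492e-02,  1.23176390e+00,  1.40306142e-05,
        1.81980960e+00, -5.66872243e-02]), 'dq': array([-5.07750507e-04, -2.62127226e-04, -2.38513114e-03, -1.36266525e-03,
       -6.60294212e-04,  5.24458706e-05]), 'joint_efforts': array([ 2.72907870e-03, -4.60219431e+01, -4.19216359e+01, -1.03772965e-05,
        1.05914322e-02, -5.33361813e-06]), 'tcp_pos': array([ 0.16852436, -0.57558197,  0.23025748]), 'tcp_rot': array([ 9.89878528e-01,  1.41914447e-01, -6.92682099e-05, -8.85668079e-04]), 'ft_force': array([-0.65708415,  1.40001726, -0.60309812]), 'wrist_torque': array([-0.02624735,  0.01888743,  0.0182872 ]), 'gripper_force': 0.0, 'grip_width': 1.0034709589518085}
```

View pics/scene0.png

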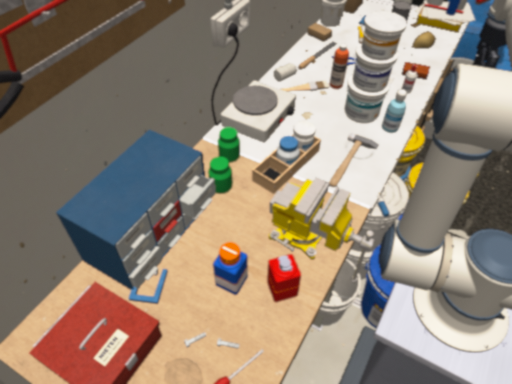

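View pics/top0.png

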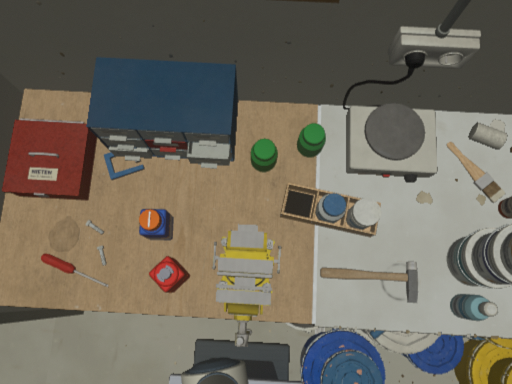

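The top picture shows the blue bottle with its orange cap at (154,222). The crate is centred near (331,209), with its empty cell at the left end (297,203), the blue-lid jar at (331,207) and the white jar at (364,213). The vice is at (245,265).

Things that could be mistaken for the bottle or jars:
- Red bottle (168,273), blue cabinet (165,105) and blue square tool (120,167), for the bottle.
- Green jars (264,154) and (312,139), for the blue-lid jar.

I choose the blue square body with the orange cap at (154,222).

```bash
cat > m.py <<'E'
from h import *
def load(n):
    d=np.load(f'/tmp/{n}0.npz');return d['f'],d['D'],d['K'],d['T']
f,D,K,T=load('top');P=cloud(D,K,T);h=cv2.cvtColor(f,cv2.COLOR_RGB2HSV).astype(int)
def box(m):
    n,l,s,c=cv2.connectedComponentsWithStats(m.astype(np.uint8));i=1+np.argmax(s[1:,4]);return l==i
H,S,V=h[...,0],h[...,1],h[...,2]
roi=np.zeros(D.shape,bool);roi[195:250,125:185]=1
# orange cap
m=box(roi&(H<20)&(S>140)&(P[...,2]>.12));v,u=np.nonzero(m);print('cap px',u.mean(),v.mean(),m.sum(),'z',np.median(P[m][:,2]),'xy',ray(u.mean(),v.mean(),K,T,.139))
# white stripe in cap
c=cv2.convexHull(np.stack([u,v],1).astype(np.int32));mm=np.zeros(D.shape,np.uint8);cv2.fillPoly(mm,[c],1)
w=(mm>0)&(S<120);v,u=np.nonzero(w);print('stripe',w.sum(),[ray(a,b,K,T,.139)[:2].round(4) for a,b in zip(u,v)][:3])
if len(u)>3:
    p=np.array([ray(a,b,K,T,.139)[:2] for a,b in zip(u,v)]);p-=p.mean(0);d=np.linalg.svd(p)[2][0];print('stripe ang',np.degrees(np.arctan2(d[1],d[0])))
# bottle shoulder: blue at height ~.105
m=roi&(H>100)&(H<130)&(S>100)
print('blue z',np.percentile(P[m][:,2],[5,25,50,75,95]))
m2=box(roi&(P[...,2]>.09)&(P[...,2]<.5)&((H>100)&(H<130)&(S>100)|(mm>0)))
cn=max(cv2.findContours(m2.astype(np.uint8),0,2)[0],key=cv2.contourArea)[:,0]
q=np.array([ray(a,b,K,T,.102)[:2] for a,b in cn]);r=cv2.minAreaRect((q*1000).astype(np.float32));print('bottle rect mm',r)
# crate: rim z=.05
m=(P[...,2]>.040)&(P[...,2]<.056);roi2=np.zeros(D.shape,bool);roi2[175:245,272:392]=1
m=box(m&roi2);cn=max(cv2.findContours(m.astype(np.uint8),0,2)[0],key=cv2.contourArea)[:,0]
q=np.array([ray(a,b,K,T,.05)[:2] for a,b in cn]);r=cv2.minAreaRect((q*1000).astype(np.float32));print('crate rect',r,'z',np.median(P[m][:,2]))
# pad
m=box(roi2&(V<60)&(P[...,2]<.03));v,u=np.nonzero(m);print('pad px',u.mean(),v.mean(),m.sum(),np.median(P[m][:,2]),ray(u.mean(),v.mean(),K,T,.007))
for nm,z in(('jarb',.096),('jarw',.099)):
    pass
m=roi2&(P[...,2]>.085)&(P[...,2]<.11);n,l,s,c=cv2.connectedComponentsWithStats(m.astype(np.uint8))
for i in range(1,n):
    if s[i,4]>100: print('jar',c[i],s[i],ray(*c[i],K,T,.097))
m=(P[...,2]>.12)&(P[...,2]<.2);m[:, :205]=0;m[:,290:]=0;m[:220]=0;m[320:]=0
print('vice',P[m].min(0),P[m].max(0))
a=cv2.resize(f[190:260,120:190],(480,480),interpolation=2);b=cv2.resize(load('scene')[0][235:300,205:270],(480,480)) if 0 else cv2.resize(f[175:245,275:395],(0,0),fx=4,fy=4)
b=cv2.copyMakeBorder(b,0,480-b.shape[0],0,0,0)[:, :]
cv2.imwrite('pics/crop1.png',np.vstack([a[:,:,::-1][:300],cv2.resize(f[175:245,275:395],(480,280))[...,::-1]]))
E
python3 m.py
```

```text
cap px 149.63486842105263 219.6809210526316 304 z 0.13870770873406812 xy [0.49716694 0.2126316  0.139     ]
stripe 34 [array([0.5168, 0.2162]), array([0.5169, 0.2139]), array([0.5145, 0.2159])]
stripe ang -177.04407921113287
blue z [0.10087483 0.10359245 0.10519256 0.10733816 0.11035412]
bottle rect mm ((498.91448974609375, 215.38111877441406), (58.84154510498047, 61.76652145385742), 3.2980103492736816)
crate rect ((563.9498901367188, -207.70623779296875), (235.34962463378906, 83.3897933959961), 80.44972229003906) z 0.04896814296481955
pad px 298.3694390715667 203.50870406189554 517 0.006353269040908716 [ 0.58049661 -0.13218359  0.007     ]
jar [333.89767442 204.72790698] [323 193  23  24 430] [ 0.56391891 -0.20752551  0.097     ]
jar [366.14198473 212.02137405] [352 198  29  29 655] [ 0.55079827 -0.2834646   0.097     ]
vice [ 0.31214022 -0.06725046  0.12004978] [0.48653863 0.05173272 0.16370844]
```

View pics/crop1.png

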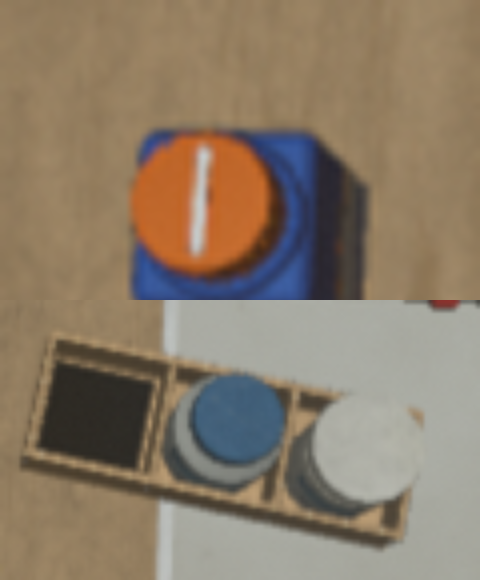

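The crop confirms the choice: blue square body, orange cap with its stripe almost along x, and a black pad in the crate's left cell. The measurements agree with the given sizes:

| Item | Measured | Expected |
|---|---|---|
| Crate outside | 235 x 83 mm | 236 x 82 mm |
| Cap top height | 139 mm | 139 mm |
| Bottle position | (0.498, 0.2145), yaw 3.3° | – |
| Empty cell centre | (0.577, -0.132) | – |
| Crate yaw | -9.5° | – |

Next I move above the bottle.

```bash
python3 -m creep '[{"fingers":100,"travel":[13,32,0],"turn":3},{"fingers":100,"travel":[26,64,0],"turn":6},{"fingers":100,"travel":[39,96,0],"turn":9},{"fingers":100,"travel":[52,128,0],"turn":12},{"fingers":100,"travel":[65,160,0],"turn":15}]' 40
python3 -m creep '[{"fingers":100,"travel":[13,32,0],"turn":3},{"fingers":100,"travel":[26,64,0],"turn":6},{"fingers":100,"travel":[39,96,0],"turn":9},{"fingers":100,"travel":[52,128,0],"turn":12},{"fingers":100,"travel":[65,160,0],"turn":15}]'
python3 -m creep '[{"fingers":100,"travel":[13,32,0],"turn":3},{"fingers":100,"travel":[26,64,0],"turn":6},{"fingers":100,"travel":[39,96,0],"turn":9},{"fingers":100,"travel":[52,128,0],"turn":12},{"fingers":100,"travel":[65,160,0],"turn":15}]'
python3 -m creep '[{"fingers":100,"travel":[13,32,0],"turn":3},{"fingers":100,"travel":[26,64,0],"turn":6},{"fingers":100,"travel":[39,96,0],"turn":9},{"fingers":100,"travel":[52,128,0],"turn":12},{"fingers":100,"travel":[65,160,0],"turn":15}]'
python3 -m creep '[{"fingers":100,"travel":[14,30,0],"turn":4},{"fingers":100,"travel":[28,60,0],"turn":8},{"fingers":100,"travel":[42,90,0],"turn":12},{"fingers":100,"travel":[56,120,0],"turn":15},{"fingers":100,"travel":[69,150,0],"turn":17}]'
python3 -m creep '[{"fingers":100,"travel":[0,0,0],"turn":0},{"fingers":100,"travel":[0,0,0],"turn":0},{"fingers":100,"travel":[0,0,0],"turn":0},{"fingers":100,"travel":[0,0,0],"turn":0},{"fingers":100,"travel":[0,0,0],"turn":0}]'
python3 - <<'E'
from h import *
f,D,K,T=cam('scene');cv2.imwrite('pics/s1.png',cv2.resize(f[130:310,160:340],(700,700))[...,::-1])
s=monitor.read_state();q=s['tcp_rot'];print(np.degrees(2*np.arctan2(q[1],q[0]))-90,s['tcp_pos'],s['ft_force'])
E
```

```text
clock: 0.52
tcp_pos: [0.2338, -0.4142, 0.2306]
tcp_rot: [0.963, 0.271, -0.0, -0.001]
ft_force: [0.9, 0.0, 0.1]
grip_width: 1.002
gripper_force: 0.0
clock: 0.93
tcp_pos: [0.2987, -0.2542, 0.2309]
tcp_rot: [0.919, 0.394, 0.0, -0.0]
ft_force: [1.1, -0.8, 0.3]
grip_width: 1.001
gripper_force: 0.0
clock: 1.35
tcp_pos: [0.3637, -0.0942, 0.2311]
tcp_rot: [0.86, 0.511, 0.0, 0.0]
ft_force: [0.4, -1.4, 0.0]
grip_width: 1.006
gripper_force: 0.0
clock: 1.77
tcp_pos: [0.4287, 0.066, 0.231]
tcp_rot: [0.785, 0.619, -0.0, -0.0]
ft_force: [1.3, -1.1, -0.3]
grip_width: 0.998
gripper_force: 0.0
clock: 2.18
tcp_pos: [0.4979, 0.2158, 0.2306]
tcp_rot: [0.685, 0.728, -0.0, -0.0]
ft_force: [-0.2, -0.9, 0.9]
grip_width: 0.998
gripper_force: 0.0
clock: 2.6
tcp_pos: [0.4975, 0.2132, 0.2318]
tcp_rot: [0.687, 0.727, 0.0, 0.0]
ft_force: [0.4, 0.2, 0.0]
grip_width: 1.0
gripper_force: 0.0
3.2312883244611044 [0.49747939 0.2131941  0.23186826] [ 0.06031383 -0.02575545  0.12654103]
```

View pics/s1.png

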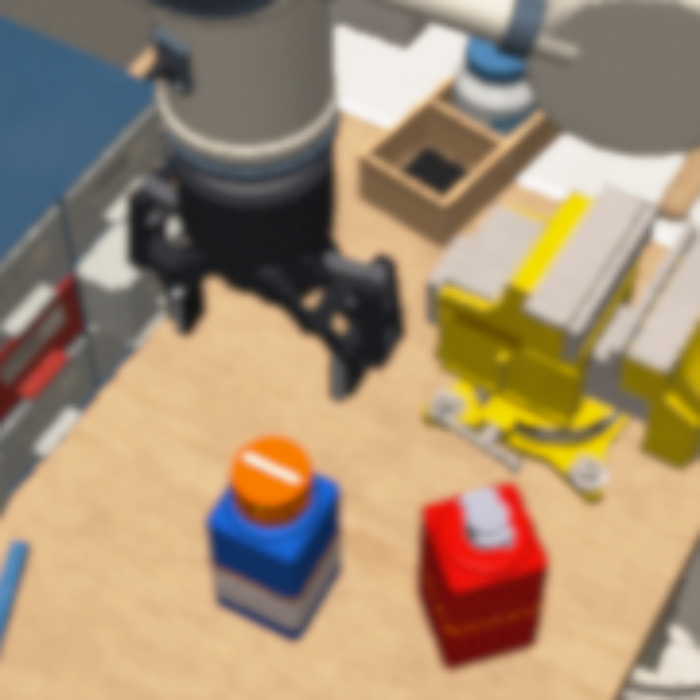

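```bash
python3 - <<'E'
from h import *
f,D,K,T=cam('scene');P=cloud(D,K,T)
m=(abs(P[...,0]-.4975)<.075)&(abs(P[...,1]-.2132)<.02)&(P[...,2]>.17)&(P[...,2]<.33)
for sgn in(-1,1):
    p=P[m&((P[...,0]-.4975)*sgn>.03)]
    print(sgn,len(p), p[:,2].min().round(4) if len(p) else '', np.percentile(p[:,2],[1,3,10]), np.percentile(p[:,0],[1,99]))
E
```

```text
-1 460 0.2448 [0.25098325 0.25565382 0.26564933] [0.4237664  0.46696039]
1 314 0.245 [0.24622002 0.24933289 0.25543928] [0.53267324 0.56895337]
```

The scene crop shows the open gripper above the bottle, cap at about (270,480) in the crop, with its fingers across the bottle. The open fingertips stand 13 mm above the TCP. Before I go down, I measure the underside of the palm and check the bottle from this second view.

```bash
python3 - <<'E'
from h import *
f,D,K,T=cam('scene');P=cloud(D,K,T);h=cv2.cvtColor(f,cv2.COLOR_RGB2HSV).astype(int)
m=(abs(P[...,0]-.4975)<.012)&(abs(P[...,1]-.2132)<.06)&(P[...,2]>.2)&(P[...,2]<.42)
p=P[m];print(len(p),np.percentile(p[:,2],[0,2,5,20]).round(4),p[np.argsort(p[:,2])[:4]].round(3))
m=(h[...,0]<20)&(h[...,1]>150)&(abs(P[...,0]-.498)<.04)&(abs(P[...,1]-.214)<.04)
t=P[m|((h[...,1]<90)&(abs(P[...,0]-.498)<.02)&(abs(P[...,1]-.214)<.02))];t=t[t[:,2]>.134];print('captop',len(t),t.min(0),t.max(0),(t.min(0)+t.max(0))/2,t.mean(0))
b=(h[...,0]>100)&(h[...,0]<130)&(h[...,1]>100)&(abs(P[...,0]-.498)<.06)&(abs(P[...,1]-.214)<.06)&(P[...,2]>.04)
b=P[b];s=b[b[:,2]>.1];print('shoulder',s.min(0),s.max(0));r=cv2.minAreaRect((b[:,:2]*1000).astype(np.float32));print(r)
E
```

```text
307 [0.3043 0.3068 0.3122 0.3347] [[0.493 0.224 0.304]
 [0.489 0.224 0.305]
 [0.503 0.224 0.305]
 [0.504 0.225 0.305]]
captop 812 [0.47529992 0.19414657 0.13420425] [0.52138937 0.23998471 0.61616986] [0.49834464 0.21706564 0.37518705] [0.49658488 0.2171432  0.42019355]
shoulder [0.4679575  0.18702738 0.1000216 ] [0.52537088 0.24839346 0.12061257]
((496.90582275390625, 218.90786743164062), (58.993167877197266, 61.15998458862305), 4.4625325202941895)
```

```bash
python3 -m creep '[{"fingers":100,"travel":[0,3,-20],"turn":0},{"fingers":100,"travel":[0,3,-50],"turn":0},{"fingers":100,"travel":[0,3,-80],"turn":0},{"fingers":100,"travel":[0,3,-110],"turn":0},{"fingers":100,"travel":[0,3,-135],"turn":0}]'
python3 -m creep '[{"fingers":100,"travel":[0,0,-8],"turn":0},{"fingers":100,"travel":[0,0,-16],"turn":0},{"fingers":100,"travel":[0,0,-24],"turn":0},{"fingers":100,"travel":[0,0,-27],"turn":0},{"fingers":100,"travel":[0,0,-27],"turn":0}]'
python3 -m creep '[{"fingers":60,"travel":[0,0,0],"turn":0},{"fingers":40,"travel":[0,0,0],"turn":0},{"fingers":40,"travel":[0,0,0],"turn":0},{"fingers":40,"travel":[0,0,0],"turn":0},{"fingers":40,"travel":[0,0,0],"turn":0}]' 60
```

```text
clock: 3.17
tcp_pos: [0.497, 0.2165, 0.0943]
tcp_rot: [0.687, 0.727, -0.0, -0.0]
ft_force: [-0.4, -0.3, -0.4]
grip_width: 1.0
gripper_force: 0.0
clock: 3.58
tcp_pos: [0.4979, 0.2172, 0.0699]
tcp_rot: [0.686, 0.727, 0.0, 0.0]
ft_force: [-0.2, 0.2, 0.2]
grip_width: 1.0
gripper_force: 0.0
clock: 4.0
tcp_pos: [0.4987, 0.2175, 0.071]
tcp_rot: [0.686, 0.727, 0.001, 0.001]
ft_force: [1.3, 0.5, 6.4]
grip_width: 0.711
gripper_force: 63.9
```

```bash
python3 -m creep '[{"fingers":40,"travel":[0,0,5],"turn":0},{"fingers":40,"travel":[0,0,15],"turn":0},{"fingers":40,"travel":[0,0,30],"turn":0},{"fingers":40,"travel":[0,0,50],"turn":0},{"fingers":40,"travel":[0,0,70],"turn":0}]'
python3 -m creep '[{"fingers":40,"travel":[0,0,25],"turn":0},{"fingers":40,"travel":[0,0,55],"turn":0},{"fingers":40,"travel":[0,0,85],"turn":0},{"fingers":40,"travel":[0,0,115],"turn":0},{"fingers":40,"travel":[0,0,135],"turn":0}]'
python3 -m creep '[{"fingers":40,"travel":[5,-15,0],"turn":-1},{"fingers":40,"travel":[10,-40,0],"turn":-2},{"fingers":40,"travel":[15,-65,0],"turn":-3},{"fingers":40,"travel":[22,-90,0],"turn":-4},{"fingers":40,"travel":[28,-115,0],"turn":-5}]'
python3 -m creep '[{"fingers":40,"travel":[5,-25,0],"turn":-1},{"fingers":40,"travel":[10,-50,0],"turn":-2},{"fingers":40,"travel":[16,-75,0],"turn":-3},{"fingers":40,"travel":[22,-100,0],"turn":-4},{"fingers":40,"travel":[28,-125,0],"turn":-5}]'
python3 -m creep '[{"fingers":40,"travel":[6,-25,0],"turn":-1},{"fingers":40,"travel":[12,-50,0],"turn":-2},{"fingers":40,"travel":[18,-75,0],"turn":-2.5},{"fingers":40,"travel":[21,-95,0],"turn":-2.8},{"fingers":40,"travel":[23,-108,0],"turn":-2.8}]'
python3 -m creep '[{"fingers":40,"travel":[0,0,0],"turn":0},{"fingers":40,"travel":[0,0,0],"turn":0},{"fingers":40,"travel":[0,0,0],"turn":0},{"fingers":40,"travel":[0,0,0],"turn":0},{"fingers":40,"travel":[0,0,0],"turn":0}]'
python3 - <<'E'
from h import *
s=monitor.read_state();t=s['tcp_pos'];q=s['tcp_rot'];print('yaw',np.degrees(2*np.arctan2(q[1],q[0]))-90,t)
f,D,K,T=cam('scene');P=cloud(D,K,T);h=cv2.cvtColor(f,cv2.COLOR_RGB2HSV).astype(int)
b=(h[...,0]>100)&(h[...,0]<130)&(h[...,1]>100)&(np.linalg.norm(P[...,:2]-t[:2],axis=-1)<.06)&(P[...,2]>.15)&(P[...,2]<.35)
n,l,st,c=cv2.connectedComponentsWithStats(b.astype(np.uint8));i=1+np.argmax(st[1:,4]);b=P[l==i]
print(len(b),b.min(0),b.max(0),cv2.minAreaRect((b[:,:2]*1000).astype(np.float32)))
w=b[b[:,2]<b[:,2].max()-.02]
# faces: dominant +y face
for z0,z1 in((.19,.21),(.21,.23),(.23,.25),(.25,.27)):
    w=b[(b[:,2]>z0)&(b[:,2]<z1)]
    if len(w)>5: print(z0,len(w),np.percentile(w[:,1],[95,99]).round(4),np.percentile(w[:,0],[1,99]).round(4))
cv2.imwrite('pics/s2.png',cv2.resize(f[60:220,230:400],(680,640))[:600,...,::-1])
np.savez('/tmp/s2.npz',f=f,D=D,K=K,T=T)
E
```

```text
clock: 4.42
tcp_pos: [0.4964, 0.2168, 0.1387]
tcp_rot: [0.686, 0.727, -0.002, -0.001]
ft_force: [0.0, -0.0, -3.3]
grip_width: 0.719
gripper_force: 62.5
clock: 4.83
tcp_pos: [0.4973, 0.2171, 0.2773]
tcp_rot: [0.686, 0.727, 0.001, 0.0]
ft_force: [-0.1, -0.0, -3.7]
grip_width: 0.715
gripper_force: 62.7
clock: 5.25
tcp_pos: [0.5252, 0.1012, 0.2736]
tcp_rot: [0.717, 0.697, -0.001, -0.001]
ft_force: [1.0, 0.2, -5.8]
grip_width: 0.719
gripper_force: 62.7
clock: 5.67
tcp_pos: [0.5531, -0.024, 0.2736]
tcp_rot: [0.747, 0.664, -0.001, -0.001]
ft_force: [-0.0, -0.3, -4.2]
grip_width: 0.716
gripper_force: 62.7
clock: 6.08
tcp_pos: [0.5762, -0.1328, 0.273]
tcp_rot: [0.764, 0.646, -0.001, -0.001]
ft_force: [-0.0, -0.3, -5.3]
grip_width: 0.715
gripper_force: 62.6
clock: 6.5
tcp_pos: [0.5765, -0.1297, 0.2745]
tcp_rot: [0.763, 0.647, 0.0, -0.0]
ft_force: [-0.6, 0.2, -5.8]
grip_width: 0.715
gripper_force: 62.6
yaw -9.395957886102863 [ 0.57653061 -0.12973897  0.27450852]
481 [ 0.53437158 -0.14293085  0.2627136 ] [ 0.60961522 -0.09428757  0.32732712] ((571.51416015625, -115.00077056884766), (73.7888412475586, 46.900814056396484), 8.644500732421875)
0.25 54 [-0.097  -0.0944] [0.5439 0.6025]
```

View pics/s2.png

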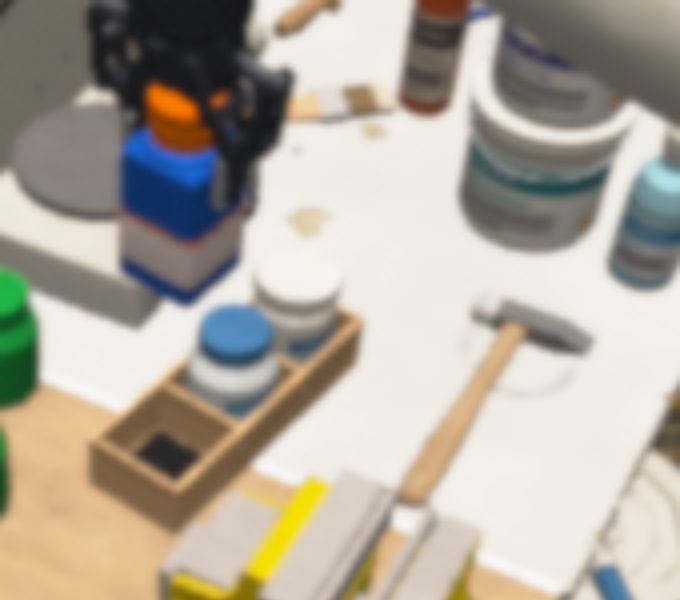

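The crop shows the bottle hanging upright in the gripper, body about (180,215) in the crop, with the cap on and the empty cell at (165,450). I measure the bottle's offset in the grip and check the crate in this view.

```bash
python3 - <<'E'
from h import *
d=np.load('/tmp/s2.npz');f,D,K,T=[d[k] for k in('f','D','K','T')];P=cloud(D,K,T)
t=np.array([.5765,-.1297,.2745]);a=np.radians(-9.4);X=np.array([np.cos(a),np.sin(a),0]);Y=np.array([-np.sin(a),np.cos(a),0])
L=np.stack([(P-t)@X,(P-t)@Y,P[...,2]],-1)
for z0 in(.2,.215,.23,.245,.26,.275,.29):
    m=(abs(L[...,0])<.024)&(abs(L[...,1])<.06)&(L[...,2]>z0)&(L[...,2]<z0+.012)&(L[...,1]>0)
    p=L[m]
    if len(p)>5: print(z0,len(p),'y face',np.median(p[:,1]).round(4),'slope',np.polyfit(p[:,0],p[:,1],1)[0].round(3))
m=(abs(L[...,0])<.05)&(abs(L[...,1])<.05)&(L[...,2]>.15)&(L[...,2]<.3);print('lowest',np.percentile(L[m][:,2],[0,1]))
# crate rim: points near z=.05
q=(P-np.array([.5767,-.1318,0]));C=np.stack([q@X,q@Y,P[...,2]],-1)
m=(C[...,2]>.045)&(C[...,2]<.054)&(abs(C[...,0])<.055)&(abs(C[...,1]-0)<.055)
p=C[m];print(len(p),p.min(0),p.max(0));r=cv2.minAreaRect((P[m][:,:2]*1000).astype(np.float32));print(r)
for nm,s in(('+x wall',(p[:,0]>.03)&(abs(p[:,1])<.03)),('-x wall',(p[:,0]<-.03)&(abs(p[:,1])<.03)),('+y wall',(p[:,1]>.03)&(abs(p[:,0])<.03)),('-y wall',(p[:,1]<-.03)&(abs(p[:,0])<.03))):
    print(nm,s.sum(),p[s].mean(0).round(4) if s.any() else '',np.percentile(p[s][:,:2],[5,95],axis=0).round(4) if s.any() else '')
E
```

```text
0.2 22 y face 0.0293 slope -0.021
0.215 54 y face 0.0303 slope -0.005
0.23 58 y face 0.0303 slope 0.01
0.245 58 y face 0.0301 slope -0.005
0.26 56 y face 0.0296 slope 0.002
0.275 59 y face 0.03 slope -0.009
0.29 66 y face 0.0297 slope -0.005
lowest [0.20331207 0.20695829]
231 [-0.03970556 -0.05437136  0.04502364] [0.04444283 0.04513957 0.05394877]
((578.2384033203125, -136.71258544921875), (99.42679595947266, 84.04634094238281), 80.7383041381836)
+x wall 35 [0.0398 0.0008 0.049 ] [[ 0.0371 -0.0233]
 [ 0.0429  0.0256]]
-x wall 35 [-0.0366  0.0016  0.0482] [[-0.039  -0.0283]
 [-0.0336  0.0264]]
+y wall 38 [-0.0008  0.0418  0.0485] [[-0.0281  0.0381]
 [ 0.0253  0.0445]]
-y wall 68 [-0.0031 -0.04    0.0492] [[-0.0251 -0.0514]
 [ 0.0235 -0.0317]]
```

```bash
python3 -m creep '[{"fingers":40,"travel":[1,0,-20],"turn":0},{"fingers":40,"travel":[1.5,0,-50],"turn":0},{"fingers":40,"travel":[1.5,0,-80],"turn":0},{"fingers":40,"travel":[1.5,0,-110],"turn":0},{"fingers":40,"travel":[1.5,0,-140],"turn":0}]'
python3 -m creep '[{"fingers":40,"travel":[0,0,-2],"turn":0},{"fingers":40,"travel":[0,0,-5],"turn":0},{"fingers":40,"travel":[0,0,-8],"turn":0},{"fingers":40,"travel":[0,0,-11],"turn":0},{"fingers":40,"travel":[0,0,-14],"turn":0}]'
python3 -m creep '[{"fingers":40,"travel":[0,0,-3],"turn":0},{"fingers":40,"travel":[0,0,-6],"turn":0},{"fingers":40,"travel":[0,0,-9],"turn":0},{"fingers":40,"travel":[0,0,-12],"turn":0},{"fingers":40,"travel":[0,0,-12],"turn":0}]'
python3 - <<'E'
from h import *
f,D,K,T=cam('scene');cv2.imwrite('pics/s3.png',cv2.resize(f[70:210,235:355],(600,600),interpolation=2)[...,::-1])
E
```

```text
clock: 6.97
tcp_pos: [0.578, -0.1301, 0.1332]
tcp_rot: [0.763, 0.647, 0.0, 0.0]
ft_force: [0.7, 0.7, -4.8]
grip_width: 0.717
gripper_force: 62.8
clock: 7.38
tcp_pos: [0.5793, -0.1311, 0.123]
tcp_rot: [0.763, 0.646, 0.001, 0.002]
ft_force: [0.3, -0.7, -5.0]
grip_width: 0.714
gripper_force: 63.4
clock: 7.8
tcp_pos: [0.5777, -0.1308, 0.1073]
tcp_rot: [0.763, 0.646, -0.0, -0.001]
ft_force: [0.6, 0.1, -5.3]
grip_width: 0.715
gripper_force: 63.4
```

View pics/s3.png

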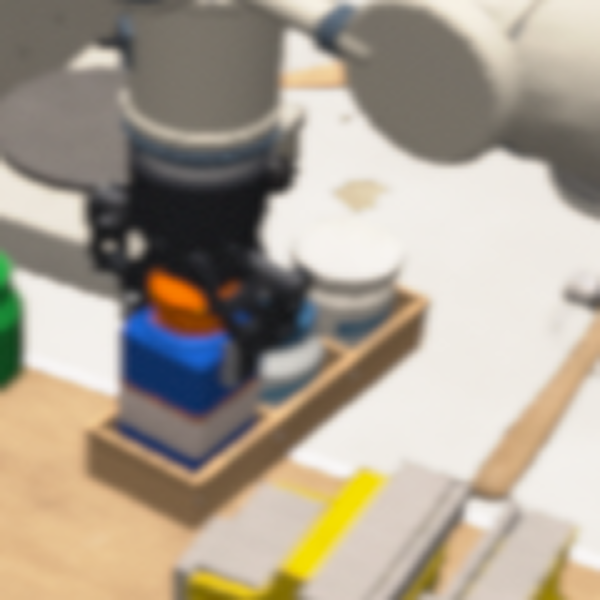

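The bottle has entered the cell, with its lower body at (190,450) in the crop just inside the walls and no side force. I continue down to contact.

```bash
python3 -m creep '[{"fingers":40,"travel":[0,0.5,-5],"turn":0},{"fingers":40,"travel":[0,0.5,-10],"turn":0},{"fingers":40,"travel":[0,0.5,-15],"turn":0},{"fingers":40,"travel":[0,0.5,-20],"turn":0},{"fingers":40,"travel":[0,0.5,-24],"turn":0}]'
python3 -m creep '[{"fingers":40,"travel":[0,0,-1],"turn":0},{"fingers":40,"travel":[0,0,-2],"turn":0},{"fingers":40,"travel":[0,0,-3],"turn":0},{"fingers":40,"travel":[0,0,-4],"turn":0},{"fingers":40,"travel":[0,0,-4],"turn":0}]'
```

```text
clock: 8.27
tcp_pos: [0.5778, -0.1303, 0.0832]
tcp_rot: [0.763, 0.646, -0.0, -0.0]
ft_force: [-0.1, 0.3, -5.0]
grip_width: 0.717
gripper_force: 63.5
clock: 8.68
tcp_pos: [0.5781, -0.1303, 0.0803]
tcp_rot: [0.763, 0.646, 0.0, 0.0]
ft_force: [0.3, -0.1, -5.3]
grip_width: 0.717
gripper_force: 63.5
```

```bash
python3 -m creep '[{"fingers":40,"travel":[0,0,-0.5],"turn":0},{"fingers":40,"travel":[0,0,-1],"turn":0},{"fingers":40,"travel":[0,0,-1.5],"turn":0},{"fingers":40,"travel":[0,0,-2],"turn":0},{"fingers":40,"travel":[0,0,-2],"turn":0}]'
python3 -m creep '[{"fingers":40,"travel":[0,0,-0.5],"turn":0},{"fingers":40,"travel":[0,0,-1],"turn":0},{"fingers":40,"travel":[0,0,-1],"turn":0},{"fingers":40,"travel":[0,0,-1],"turn":0},{"fingers":40,"travel":[0,0,-1],"turn":0}]'
```

```text
clock: 9.1
tcp_pos: [0.578, -0.1303, 0.0781]
tcp_rot: [0.763, 0.646, -0.0, -0.0]
ft_force: [-0.1, -0.2, -5.5]
grip_width: 0.716
gripper_force: 63.5
clock: 9.52
tcp_pos: [0.5781, -0.1304, 0.078]
tcp_rot: [0.763, 0.646, 0.0, 0.0]
ft_force: [-2.1, -0.3, 1.0]
grip_width: 0.71
gripper_force: 64.4
```

```bash
python3 -m creep '[{"fingers":100,"travel":[0,0,0],"turn":0},{"fingers":100,"travel":[0,0,0],"turn":0},{"fingers":100,"travel":[0,0,0],"turn":0},{"fingers":100,"travel":[0,0,0],"turn":0},{"fingers":100,"travel":[0,0,0],"turn":0}]'
python3 -m creep '[{"fingers":100,"travel":[0,0,5],"turn":0},{"fingers":100,"travel":[0,0,20],"turn":0},{"fingers":100,"travel":[0,0,45],"turn":0},{"fingers":100,"travel":[0,0,75],"turn":0},{"fingers":100,"travel":[0,0,100],"turn":0}]'
python3 -m creep '[{"fingers":100,"travel":[0,0,20],"turn":0},{"fingers":100,"travel":[0,0,40],"turn":0},{"fingers":100,"travel":[0,0,40],"turn":0},{"fingers":100,"travel":[0,0,40],"turn":0},{"fingers":100,"travel":[0,0,40],"turn":0}]'
cat > look.py <<'E'
from h import *
import sys
s=monitor.read_state();t=s['tcp_pos'];q=s['tcp_rot'];print('yaw',np.degrees(2*np.arctan2(q[1],q[0]))-90,t,s['q'][5])
f,D,K,T=cam('scene');P=cloud(D,K,T);h=cv2.cvtColor(f,cv2.COLOR_RGB2HSV).astype(int)
c=np.array([.578,-.131]);near=(np.linalg.norm(P[...,:2]-c,axis=-1)<.045)
o=near&(h[...,0]<20)&(h[...,1]>140)&(P[...,2]>.11)
p=P[o];top=p[p[:,2]>np.percentile(p[:,2],99)-.004]
print('cap',len(p),'z',p[:,2].min(),p[:,2].max(),'top mid',(top.min(0)+top.max(0))/2,'ext',top.max(0)-top.min(0))
u=np.nonzero(o)
hull=cv2.convexHull(np.stack(u[::-1],1).astype(np.int32));M=np.zeros(D.shape,np.uint8);cv2.fillPoly(M,[hull],1)
w=(M>0)&(h[...,1]<120)&near&(P[...,2]>.13);v,uu=np.nonzero(w)
if len(v)>5:
    g=np.array([ray(a,b,K,T,.146)[:2] for a,b in zip(uu,v)]);gm=g.mean(0);d=np.linalg.svd(g-gm)[2][0];print('stripe',len(v),gm,np.degrees(np.arctan2(d[1],d[0]))%180)
b=near&(h[...,0]>100)&(h[...,0]<130)&(h[...,1]>100)&(P[...,2]>.06)&(P[...,2]<.125);pb=P[b]
sh=pb[pb[:,2]>.104];print('shoulder z',np.median(sh[:,2]),'rect',cv2.minAreaRect((pb[:,:2]*1000).astype(np.float32)))
v,uu=np.nonzero(near&(P[...,2]>.03));y0,x0=v.min()-25,uu.min()-25
if len(sys.argv)>1: cv2.imwrite(sys.argv[1],cv2.resize(f[y0:y0+110,x0:x0+110],(590,590),interpolation=2)[...,::-1])
E
python3 look.py pics/s4.png
```

```text
clock: 9.93
tcp_pos: [0.5783, -0.1304, 0.0775]
tcp_rot: [0.763, 0.646, 0.0, 0.0]
ft_force: [-0.3, 0.0, 0.4]
grip_width: 1.003
gripper_force: 0.0
clock: 10.35
tcp_pos: [0.578, -0.1303, 0.1793]
tcp_rot: [0.763, 0.646, 0.0, 0.0]
ft_force: [0.4, -0.4, 0.5]
grip_width: 1.0
gripper_force: 0.0
clock: 10.77
tcp_pos: [0.5779, -0.1303, 0.2164]
tcp_rot: [0.763, 0.646, -0.0, -0.0]
ft_force: [-1.3, -0.9, -0.6]
grip_width: 0.998
gripper_force: 0.0
yaw -9.481601973636401 [ 0.57789944 -0.13029881  0.21638037] -0.11370116247464185
cap 187 z 0.12341514072164161 0.14852698388730357 top mid [ 0.57838809 -0.12855346  0.14636975] ext [0.04372278 0.043596   0.00431447]
stripe 24 [ 0.57920574 -0.13181051] 171.52081486253587
shoulder z 0.11076175564738977 rect ((575.638671875, -127.15280151367188), (62.134132385253906, 59.73789978027344), 84.3989486694336)Traceback (most recent call last):
  File "look.py", line 17, in <module>
    if len(sys.argv)>1: cv2.imwrite(sys.argv[1],cv2.resize(f[y0:y0+110,x0:x0+110],(590,590),interpolation=2)[...,::-1])
                                                ~~~~~~~~~~^^^^^^^^^^^^^^^^^^^^^^^^^^^^^^^^^^^^^^^^^^^^^^^^^^
cv2.error: OpenCV(4.12.0) /io/opencv/modules/imgproc/src/resize.cpp:4208: error: (-215:Assertion failed) !ssize.empty() in function 'resize'
```

Seated: the cap top is at z = 146 mm (expected 146), the stripe is at -8.5°, and the axis is about (0.578, -0.130). I go down and grip the cap.

```bash
python3 -m creep '[{"fingers":100,"travel":[0,0,-20],"turn":0},{"fingers":100,"travel":[0,0,-50],"turn":0},{"fingers":100,"travel":[0,0,-80],"turn":0},{"fingers":100,"travel":[0,0,-95],"turn":0},{"fingers":100,"travel":[0,0,-101],"turn":0}]'
python3 -m creep '[{"fingers":60,"travel":[0,0,0],"turn":0},{"fingers":30,"travel":[0,0,0],"turn":0},{"fingers":30,"travel":[0,0,0],"turn":0},{"fingers":30,"travel":[0,0,0],"turn":0},{"fingers":30,"travel":[0,0,0],"turn":0}]' 60
python3 -c "
from h import *
s=monitor.read_state();print(s['wrist_torque'],s['tcp_pos'],s['ft_force'])"
```

```text
clock: 11.23
tcp_pos: [0.5755, -0.1296, 0.1103]
tcp_rot: [0.763, 0.646, -0.003, -0.004]
ft_force: [-1.0, -0.1, -0.3]
grip_width: 1.001
gripper_force: 0.0
clock: 11.65
tcp_pos: [0.5791, -0.1306, 0.1185]
tcp_rot: [0.763, 0.646, 0.001, 0.002]
ft_force: [0.1, -0.4, 4.0]
grip_width: 0.526
gripper_force: 61.5
[ 0.03983211  0.02978605 -0.00399457] [ 0.57906895 -0.13060484  0.11854235] [ 0.13213117 -0.3618093   3.96902987]
```

```bash
cat > tq.py <<'E'
from h import *
s=monitor.read_state();q=s['tcp_rot'];print('TORQUE',s['wrist_torque'].round(3),'yaw',(np.degrees(2*np.arctan2(q[1],q[0]))-90).round(2),'z',s['tcp_pos'].round(4),s['ft_force'].round(1),s['grip_width'].round(3))
E
for i in 1; do python3 -m creep '[{"fingers":30,"travel":[0,0,0],"turn":2},{"fingers":30,"travel":[0,0,0],"turn":4},{"fingers":30,"travel":[0,0,0],"turn":6},{"fingers":30,"travel":[0,0,0],"turn":8},{"fingers":30,"travel":[0,0,0],"turn":10}]' >/dev/null; python3 tq.py; done
python3 -m creep '[{"fingers":30,"travel":[0,0,0],"turn":2},{"fingers":30,"travel":[0,0,0],"turn":4},{"fingers":30,"travel":[0,0,0],"turn":6},{"fingers":30,"travel":[0,0,0],"turn":7},{"fingers":30,"travel":[0,0,0],"turn":8}]' >/dev/null; python3 tq.py
```

```text
Traceback (most recent call last):
  File "tq.py", line 2, in <module>
    s=monitor.read_state();q=s['tcp_rot'];print('TORQUE',s['wrist_torque'].round(3),'yaw',(np.degrees(2*np.arctan2(q[1],q[0]))-90).round(2),'z',s['tcp_pos'].round(4),s['ft_force'].round(1),s['grip_width'].round(3))
                                                                                                                                                                                             ^^^^^^^^^^^^^^^^^^^^^
AttributeError: 'float' object has no attribute 'round'
Traceback (most recent call last):
  File "tq.py", line 2, in <module>
    s=monitor.read_state();q=s['tcp_rot'];print('TORQUE',s['wrist_torque'].round(3),'yaw',(np.degrees(2*np.arctan2(q[1],q[0]))-90).round(2),'z',s['tcp_pos'].round(4),s['ft_force'].round(1),s['grip_width'].round(3))
                                                                                                                                                                                             ^^^^^^^^^^^^^^^^^^^^^
AttributeError: 'float' object has no attribute 'round'
```

```bash
sed -i "s/s\['grip_width'\].round(3)/s['grip_width']/" tq.py; python3 tq.py
python3 -m creep '[{"fingers":30,"travel":[0,0,0],"turn":1},{"fingers":30,"travel":[0,0,0],"turn":2},{"fingers":30,"travel":[0,0,0],"turn":3},{"fingers":30,"travel":[0,0,0],"turn":4},{"fingers":30,"travel":[0,0,0],"turn":5}]' >/dev/null; python3 tq.py
```

```text
TORQUE [ 0.154  0.203 -0.035] yaw 8.56 z [ 0.5789 -0.1304  0.1185] [-0.7  1.7  5.6] 0.5302305377282187
TORQUE [ 0.224  0.226 -0.061] yaw 13.56 z [ 0.5788 -0.1304  0.1185] [-0.3  1.6  5. ] 0.5313678226427241
```

```bash
for i in 1; do python3 -m creep '[{"fingers":30,"travel":[0,0,0],"turn":2},{"fingers":30,"travel":[0,0,0],"turn":4},{"fingers":30,"travel":[0,0,0],"turn":6},{"fingers":30,"travel":[0,0,0],"turn":7},{"fingers":30,"travel":[0,0,0],"turn":8}]' >/dev/null; python3 tq.py; done
python3 look.py pics/s4.png 2>&1 | grep -v -i error
```

```text
TORQUE [ 0.233  0.385 -0.072] yaw 21.56 z [ 0.5786 -0.1304  0.1185] [-2.2  2.   5.6] 0.5305516041470966
yaw 21.56166519544169 [ 0.57861772 -0.13036169  0.11854574] -0.6553323374500951
cap 205 z 0.12507722086124518 0.17258651754246623 top mid [ 0.55120499 -0.12477903  0.16829486] ext [0.00079923 0.00211689 0.00858331]
stripe 18 [ 0.57920326 -0.13379647] 16.620494168541086
shoulder z 0.11041118806171668 rect ((565.1712646484375, -116.62776184082031), (75.68104553222656, 46.487648010253906), 35.30015563964844)
Traceback (most recent call last):
  File "look.py", line 17, in <module>
    if len(sys.argv)>1: cv2.imwrite(sys.argv[1],cv2.resize(f[y0:y0+110,x0:x0+110],(590,590),interpolation=2)[...,::-1])
                                                ~~~~~~~~~~^^^^^^^^^^^^^^^^^^^^^^^^^^^^^^^^^^^^^^^^^^^^^^^^^^
```

```bash
python3 -m creep '[{"fingers":30,"travel":[0,0,0],"turn":2},{"fingers":30,"travel":[0,0,0],"turn":4},{"fingers":30,"travel":[0,0,0],"turn":6},{"fingers":30,"travel":[0,0,0],"turn":8},{"fingers":30,"travel":[0,0,0],"turn":9}]' >/dev/null; python3 tq.py
python3 -m creep '[{"fingers":30,"travel":[0,0,0],"turn":2},{"fingers":30,"travel":[0,0,0],"turn":4},{"fingers":30,"travel":[0,0,0],"turn":6},{"fingers":30,"travel":[0,0,0],"turn":8},{"fingers":30,"travel":[0,0,0],"turn":9}]' >/dev/null; python3 tq.py
sed -i 's/^v,uu=np.nonzero(near&.*/y0,x0=75,250/' look.py; python3 look.py pics/s4.png
```

```text
TORQUE [ 0.118  0.48  -0.08 ] yaw 30.6 z [ 0.5784 -0.1305  0.1185] [-2.8  1.6  6.6] 0.5302487577517058
TORQUE [ 0.203  0.548 -0.061] yaw 39.6 z [ 0.5784 -0.1305  0.1186] [-2.4  0.6  7.7] 0.5344411441059405
yaw 39.5994648220009 [ 0.57842785 -0.13045243  0.11863514] -0.9703322668336807
cap 208 z 0.1252838955094645 0.17590873791662942 top mid [ 0.5903288  -0.10435752  0.17247247] ext [0.00144974 0.0070151  0.00687253]
stripe 24 [ 0.58301932 -0.13052573] 57.30490552341754
shoulder z 0.11027643479605442 rect ((576.4171752929688, -127.685791015625), (62.4210090637207, 59.52766418457031), 82.0862045288086)
```

View pics/s4.png

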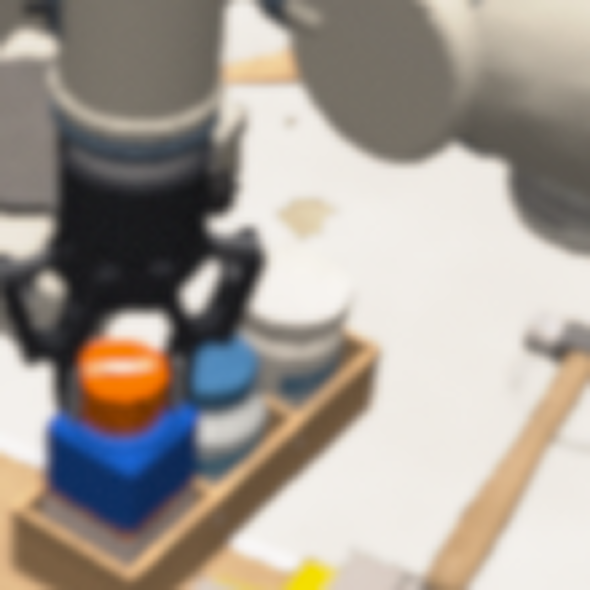

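The crop shows the cap turned, with its stripe at (120,365) now crossways, and the bottle still square in its cell at (125,470). It has turned 49° anticlockwise without a stop, so this is the right hand. I continue to about 90°.

```bash
python3 -m creep '[{"fingers":30,"travel":[0,0,0],"turn":3},{"fingers":30,"travel":[0,0,0],"turn":7},{"fingers":30,"travel":[0,0,0],"turn":11},{"fingers":30,"travel":[0,0,0],"turn":15},{"fingers":30,"travel":[0,0,0],"turn":19}]' >/dev/null; python3 tq.py
python3 -m creep '[{"fingers":30,"travel":[0,0,0],"turn":4},{"fingers":30,"travel":[0,0,0],"turn":8},{"fingers":30,"travel":[0,0,0],"turn":12},{"fingers":30,"travel":[0,0,0],"turn":16},{"fingers":30,"travel":[0,0,0],"turn":19}]' >/dev/null; python3 tq.py
python3 -m creep '[{"fingers":30,"travel":[0,0,0],"turn":1},{"fingers":30,"travel":[0,0,0],"turn":2},{"fingers":30,"travel":[0,0,0],"turn":2},{"fingers":30,"travel":[0,0,0],"turn":2},{"fingers":30,"travel":[0,0,0],"turn":2}]' >/dev/null; python3 tq.py
python3 look.py
```

```text
TORQUE [ 0.08   0.6   -0.087] yaw 58.69 z [ 0.5784 -0.1305  0.1189] [-3.   0.7  7.6] 0.5292898144961794
TORQUE [-0.151  0.647 -0.082] yaw 77.68 z [ 0.5784 -0.131   0.119 ] [-3.6 -0.3  7.9] 0.5310083122290606
TORQUE [-0.151  0.624 -0.064] yaw 79.47 z [ 0.5784 -0.1311  0.119 ] [-3.7 -1.3  8.5] 0.5297444659747315
yaw 79.47391829387118 [ 0.57840537 -0.13105303  0.118958  ] -1.6667124270453328
cap 144 z 0.1218308649987837 0.18900811221231506 top mid [ 0.57233448 -0.10131935  0.18711915] ext [0.01340053 0.01187092 0.00377793]
stripe 49 [ 0.58298911 -0.12525926] 106.67044537593814
shoulder z 0.1106222880364407 rect ((576.8923950195312, -127.86723327636719), (65.38450622558594, 58.98883819580078), 77.51133728027344)
```

```bash
python3 -m creep '[{"fingers":30,"travel":[0,0,2],"turn":0},{"fingers":30,"travel":[0,0,4],"turn":0},{"fingers":30,"travel":[0,0,6],"turn":0},{"fingers":30,"travel":[0,0,8],"turn":0},{"fingers":30,"travel":[0,0,10],"turn":0}]' >/dev/null; python3 tq.py
```

```text
TORQUE [-0.122  0.07  -0.014] yaw 79.51 z [ 0.5779 -0.1303  0.126 ] [-1.7 -1.1 -1. ] 0.5325963803196738
```

Lifting freely (−1 N). I raise it the rest of the way.

```bash
python3 -m creep '[{"fingers":30,"travel":[0,0,5],"turn":0},{"fingers":30,"travel":[0,0,12],"turn":0},{"fingers":30,"travel":[0,0,24],"turn":0},{"fingers":30,"travel":[0,0,38],"turn":0},{"fingers":30,"travel":[0,0,50],"turn":0}]' >/dev/null; python3 tq.py
python3 -m creep '[{"fingers":30,"travel":[0,0,12],"turn":0},{"fingers":30,"travel":[0,0,24],"turn":0},{"fingers":30,"travel":[0,0,36],"turn":0},{"fingers":30,"travel":[0,0,44],"turn":0},{"fingers":30,"travel":[0,0,48],"turn":0}]' >/dev/null; python3 tq.py
python3 -m creep '[{"fingers":30,"travel":[0,0,0],"turn":0},{"fingers":30,"travel":[0,0,0],"turn":0},{"fingers":30,"travel":[0,0,0],"turn":0},{"fingers":30,"travel":[0,0,0],"turn":0},{"fingers":30,"travel":[0,0,0],"turn":0}]'
python3 look.py pics/s5.png
```

```text
TORQUE [-0.03  -0.018  0.03 ] yaw 79.53 z [ 0.5785 -0.1303  0.1789] [ 0.6  0.  -0.1] 0.5257957608559273
TORQUE [0.01  0.011 0.001] yaw 79.52 z [ 0.5785 -0.1305  0.2264] [0.4 0.2 0.6] 0.5289511197411675
clock: 17.22
tcp_pos: [0.5778, -0.1303, 0.2234]
tcp_rot: [0.091, 0.996, 0.0, -0.001]
ft_force: [-0.3, -0.9, -0.5]
grip_width: 0.528
gripper_force: 61.3
yaw 79.51697528026872 [ 0.57782669 -0.13028698  0.22341469] -1.667022040979236
cap 176 z 0.2239848970369721 0.2929439253854401 top mid [ 0.57101942 -0.10009735  0.28974153] ext [0.00898436 0.01099904 0.00640479]
stripe 59 [ 0.64104409 -0.23768862] 104.95064647311754
shoulder z 0.11100296005198207 rect ((575.640380859375, -128.0476531982422), (63.69651794433594, 58.707542419433594), 79.3447265625)
```

View pics/s5.png

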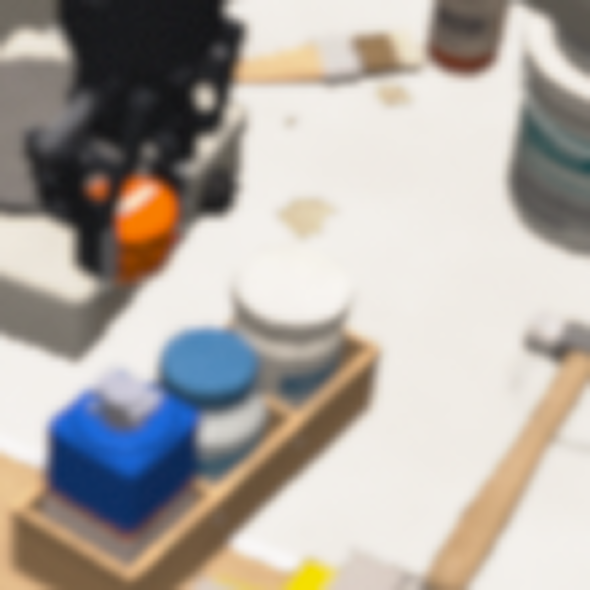

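The crop shows the cap in the gripper at (145,230), about 10 cm above the bottle. The open bottle stands in its cell at (125,460), and both jars stand at (210,390) and (290,320).

```bash
python3 -c "
from h import *
print(manip.close_job())"
```

```text
the job is handed in; nothing more can be done
None
```

The job is handed in with no verdict returned: the bottle stands upright on the pad in its cell, its cap came off anticlockwise and is held about 10 cm above it, and the last picture shows both jars standing in their cells.

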